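Zero the coffee grinder and set it three clicks coarse

TASK

Zero the coffee grinder: turn its black dial clockwise until you feel it meet the zero stop, gently, without forcing it. Then back it off anticlockwise by exactly three clicks, counting them by feel (the dial has some free play), and only when it sits on the third click press the red start button down and let it come back up. Leave the mug, the jam jar and the glass where they are.

Things in the scene. Friction and masses are not known exactly. Their poses are not given: they have to be found in the camera images.
- grinder: low grey electric coffee grinder, fixed on the worktop, 180 (its x) x 270 (its y) x 75 mm high. Origin: centre of its underside; x points to its back, y to its left side (seen from the robot), z up. On its flat top are the black setting dial (x -20, y +70 mm), a low black bean lid (x +30, y -75) and the red start button (x -55, y -95); on its front a black drawer front and vents (fixed)
- bean_lid (a point): top of the steel knob on the round black bean lid, 88 mm across, 21 mm high with its knob; fixed, not part of the work
- dial_axis (a point): centre of the top face of the setting dial, an upright round black ribbed knob of 44 mm diameter with a white line on top. Its gripping sides run from 28 mm below this point up to it. It turns about the vertical through this point and can be gripped at any yaw; clockwise seen from above is finer, anticlockwise coarser
- dial_foot (a point): point on the dial axis at the grinder's flat top, 31 mm below the dial's top. The dial drives the hidden click wheel with free play: at each change of direction it turns loosely (under 0.02 N m), by an amount that differs from time to time, about 7 to 49 degrees, before it takes the wheel along. A grip of 20 to 30 N holds it
- click_wheel (a point): centre of the hidden click wheel on the dial axis. Clicks are 24 degrees apart. Either way the moment at each click jumps to about 0.2 N m, sinks to nothing over some 12 degrees, and the wheel snaps into its next notch by itself; the dial is then loose, usually for some 12 degrees more. A click is complete once the moment has gone. It starts 2 to 4 clicks coarser than zero
- stop_pad: hidden rubber pad inside the grinder that the click wheel's tooth meets 3 degrees clockwise of the zero notch, 30 mm from the dial axis. Against it the moment on the dial climbs past 0.3 N m, some 0.1 N m a degree, instead of sinking. The force on the pad must stay below 20 N (about 0.7 N m on the dial). Let go, the wheel springs back into the zero notch
- burr: grinding burr inside the grinder under the dial (not visible), moved by the click wheel: its origin is at x -20.0 mm in the grinder's frame at zero (on the dial axis) and shifts 0.2 mm towards the back (+x) with each anticlockwise click, too little to be measured from its pose
- start_button (a joint): travel of the red start button in m: 0 when released, 0.006 when fully down, springs back; fully down takes 4 N. It counts as pressed from 0.004
- start_button_top (a point): centre of the top of the red start button, a 24 mm disc that moves straight down 6 mm; it stands in a black round housing on the grinder's top
- mug_tea: white mug, 78 x 110 x 97 mm, on the worktop left of the grinder, bystander; origin at the centre of its underside
- jam_jar: glass jam jar with yellow lid, 71 mm diameter, 110 mm high, on the worktop right of the grinder, bystander; origin at the centre of its underside
- tumbler: clear upturned drinking glass, 81 mm diameter, 93 mm high, behind right, bystander; origin at the centre of its underside

How it is judged:
By the outcome, as a careful person would: the job done as asked, in the order asked, and still so for the second after the job is handed in, with the robot touching nothing.
It also fails if it takes over 72 s, if anything falls off the work surface, if the arm or the gripper's body presses on something with over 40 N, if the wrist force passes 120 N, or if a joint passes its speed limit or range.

ROBOT

A 7-joint arm with a two-finger parallel gripper is mounted at the origin on a cart in front of the work surface, level with it; the furniture and walls round the work are solid. World frame = base frame: x ahead of the robot, y to its left, z up, the work surface at z = 0. Lengths are in m, angles in rad, forces in N, time in s.
With the tool pointing down it reaches from about 0.35 to 0.9 m from the base axis. Payload 19.9 kg.
Tool frame: the origin (TCP) lies on the centre line of the jaws, within the pads' length; the fingertips stand 17 mm ahead of it and the grasp point (between the pads) lies 2 mm behind it; z points along the fingers, y is the line along which they close (so a half turn about z gives the same grasp; the last joint's range is limited). The gripper opens to 94 mm and grips with 3 to 60 N. Pads are 16 mm wide; open, the fingers measure 119 mm over their backs; the gripper's body (75 mm by 177 mm) begins 78 mm behind the grasp point.
Start: joints at [1.232, 0.417, -0.01, 1.614, 0.005, 1.111, -0.053], TCP at [0.183, -0.597, 0.2] pointing down, gripper open.
Joint ranges: [-2.81, 2.81], [-0.39, 2.02], [-1.27, 1.25], [0.06, 2.57], [-1.19, 4.33], [0.19, 2], [-2.82, 2.82]. Speed limits (rad/s): [1.89, 1.89, 2.39, 2.39, 3.01, 3.01, 3.01].

INTERFACE

Orientations are given as a rotation vector (axis times angle).
In Python, from workcell import monitor, imaging, workorder, finder gives the robot as it stands.
- The arm moves only by the tool jog_arm, never from a script. Its argument "motion" is a list of rows, each a list of 5 numbers: the gripper command: -1 is shut, 1 is fully open, values between are in proportion, then the shift along the tool's x, y, z in mm, then the turn about the tool's z in rad. A call has exactly 8 rows; each row shifts and turns the commanded pose from where the row before left it, along the tool's axes as they then stand; what a row does not reach is not made up. A row lasts 1/10 s, in which the tool goes at most 50 mm and 8.59 degrees, less where a joint would pass 70% of its speed; a pose out of reach is approached as far as the arm can. A call with a gripper value outside its range is refused whole. The fingers move at their own pace and stop on an object; the grip force is fixed at half the most. Time passes only in rows, so rows that do not move let the fingers close, or fill a call up. It gives the time, the measured TCP pose, the force, the opening and the grip force at its end, in the units of the state.
- monitor.observe(): the state, without advancing time (a new reading comes with each control period).
- imaging.read_camera(name): name is "scene" or "top" or "wrist"; returns a dict with "frame" (480x640x3 uint8, blue, green, red), "intrinsics" (3x3 intrinsics, pixels), "world_from_camera" (4x4, takes a point from camera to world coordinates). Camera axes: x right, y up, looking along -z (the intrinsics and any distortion apply to the point x, -y, -z); pixel columns grow to the right and rows downward; lengths in m; the calibration is good to about 2 mm. A picture is of the moment at which its call begins. There is no depth.
- workorder.close_job(): hands the job in; it is judged then, once.
Trained networks look in the newest picture that a camera, given by its name, has taken for a name from the list of things; names that differ only in an ending like _2 or _b are one class to them, and where a whole thing is asked for, a point or a joint stands for the part that bears it (a point fixed in the world has none). Each returns a list of dicts, best first, with "conf" (0 to 1); they miss things now and then, are a little off and sometimes report something else, mostly with a low value. They report only what shows in the picture. A call takes as long as a camera call.
- finder.masks_of(camera, label): "mask" (480x640 bool, what is visible of it) and "bbox" ([left, top, right, bottom] in pixels, round what is visible of it).
The state is a dict: "time": time; "qpos": joint angles; "qvel": joint speeds; "effort": joint torques, N m; "tcp_pos": TCP position; "orientation": TCP orientation; "wrist_force": force on the tool from outside, world axes, zero at the start; "wrist_torque": the same for the moment, N m; "finger_gap": finger opening in m; "grip_force": force on a finger pad.
Only numpy, scipy, OpenCV 4.12 (cv2) and the standard library are available. Lean on these libraries where they do the work, as an engineer would, in place of code of your own. Each camera call takes 0.05 s, during which the arm holds its last target. There are 200 camera calls.

## Working session

There is one attempt and no reset: what is moved stays moved. The work goes in short steps, Python scripts to look and compute and a tool call to move; the robot and the scene stay as the last step left them, time stands still between calls to the robot, and variables do not carry over. Pictures are saved under pics/ and viewed, at most 10 in all, crops included, and the job is handed in when it is done.

Besides the shell and the picture viewer there is one more tool, called after "Call:" as name([rows], argument=value, ...), one row to a line, values as JSON. jog_arm: Moves the arm, as the interface text tells. Its arguments: {"type":"object","properties":{"motion":{"type":"array"}},"required":["motion"]}

```bash
mkdir -p pics; ls; cat > h.py <<'E'
import numpy as np, cv2
from workcell import monitor, imaging, workorder, finder
def ray(cam,u,v):
    K=cam["intrinsics"];T=cam["world_from_camera"]
    d=np.linalg.inv(K)@[u,v,1]; d=np.array([d[0],-d[1],-d[2]])
    return T[:3,3],T[:3,:3]@d
def at_z(cam,u,v,z):
    o,d=ray(cam,u,v); return o+d*(z-o[2])/d[2]
def proj(cam,p):
    T=cam["world_from_camera"]; q=np.linalg.inv(T)@np.append(p,1)
    w=cam["intrinsics"]@np.array([q[0],-q[1],-q[2]]); return w[:2]/w[2]
E
python3 - <<'E'
from h import *
s=monitor.observe(); print({k:np.round(v,3) for k,v in s.items()})
for n in ("top","scene"):
    c=imaging.read_camera(n); cv2.imwrite(f"pics/{n}0.png",c["frame"])
    print(n,c["world_from_camera"].round(3).tolist())
    for l,z in (("grinder",.075),("dial_axis",.106),("start_button_top",.085),("bean_lid",.09),("mug_tea",.097),("jam_jar",.11),("tumbler",.093)):
        for m in finder.masks_of(n,l)[:2]:
            b=m["bbox"]; ys,xs=np.nonzero(m["mask"])
            print(l,round(m["conf"],2),np.round(b),at_z(c,xs.mean(),ys.mean(),z).round(4))
E
```

```text
pics
{'time': np.float64(0.0), 'qpos': array([ 1.232,  0.418, -0.01 ,  1.614,  0.005,  1.111, -0.053]), 'qvel': array([ 0.   ,  0.   ,  0.001,  0.001, -0.   ,  0.   , -0.001]), 'effort': array([-2.0000e-03, -8.5125e+01,  6.3700e-01, -4.2599e+01, -4.9000e-02,
        1.9000e-02,  0.0000e+00]), 'tcp_pos': array([ 0.183, -0.597,  0.199]), 'orientation': array([-3.106, -0.466,  0.   ]), 'wrist_force': array([-0.675, -0.615, -0.51 ]), 'wrist_torque': array([0.034, 0.026, 0.032]), 'grip_force': np.float64(0.0), 'finger_gap': np.float64(0.094)}
top [[0.015, 0.991, -0.131, 0.392], [-1.0, 0.017, 0.011, 0.01], [0.013, 0.131, 0.991, 1.363], [0.0, 0.0, 0.0, 1.0]]
grinder 0.97 [292. 173. 412. 269.] [ 0.606  -0.0802  0.075 ]
dial_axis 0.43 [386. 224. 400. 233.] [ 0.5829 -0.1845  0.106 ]
start_button_top 0.42 [389. 223. 399. 232.] [ 0.5858 -0.1877  0.085 ]
start_button_top 0.25 [288. 170. 412. 265.] [ 0.6043 -0.0793  0.085 ]
bean_lid 0.8 [290. 175. 411. 267.] [ 0.6032 -0.0788  0.09  ]
jam_jar 0.55 [446. 277. 487. 306.] [ 0.4375 -0.3652  0.11  ]
jam_jar 0.36 [293. 170. 414. 269.] [ 0.6001 -0.0767  0.11  ]
tumbler 0.83 [460. 196. 504. 228.] [ 0.6274 -0.4128  0.093 ]
scene [[0.995, -0.05, 0.082, 0.662], [0.096, 0.519, -0.849, -1.074], [0.0, 0.853, 0.522, 0.753], [0.0, 0.0, 0.0, 1.0]]
grinder 0.95 [297. 242. 381. 321.] [ 0.6212 -0.1396  0.075 ]
dial_axis 0.79 [297. 241. 382. 324.] [ 0.6236 -0.1833  0.106 ]
start_button_top 0.44 [320. 283. 325. 290.] [ 0.5873 -0.1756  0.085 ]
bean_lid 0.86 [296. 240. 384. 320.] [ 0.6219 -0.1596  0.09  ]
mug_tea 0.78 [292. 172. 312. 206.] [0.4671 0.3576 0.097 ]
jam_jar 0.62 [229. 319. 267. 378.] [ 0.4598 -0.4353  0.11  ]
tumbler 0.66 [319. 347. 356. 408.] [ 0.6421 -0.475   0.093 ]
```

```bash
python3 - <<'E'
import cv2
a=cv2.imread("pics/top0.png")[130:320,240:520]; cv2.imwrite("pics/top0c.png",cv2.resize(a,(800,543),interpolation=cv2.INTER_CUBIC))
E
```

```text
(no output)
```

View pics/top0c.png

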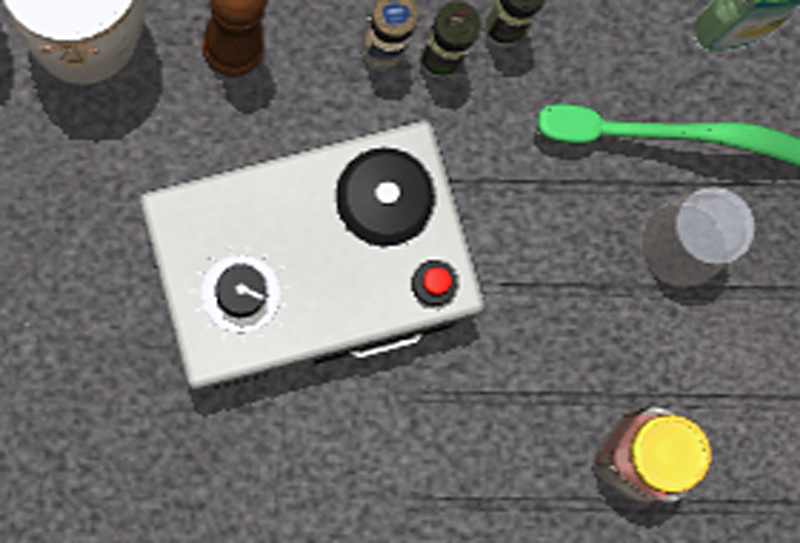

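Top view: the grinder is yawed about 15°. The dial is at crop (241,289), which is pixel (324,231), and the red button is at crop (437,281), pixel (393,228). The finder's "dial" hit was actually the button.

```bash
python3 - <<'E'
from h import *
c=imaging.read_camera("top"); f=c["frame"].astype(int); g=f.max(2)
red=(f[...,2]>150)&(f[...,1]<80); v,u=np.nonzero(red[200:250,370:420]); b=at_z(c,u.mean()+370,v.mean()+200,.088); print("button",b,len(u))
sub=(g<100).astype(np.uint8); sub=sub[215:247,308:342]
n,l,st,ce=cv2.connectedComponentsWithStats(sub); print(st.tolist(),ce.round(1).tolist())
# include white line: fill hull
i=1+np.argmax(st[1:,4]); pts=np.argwhere(l==i)[:,::-1].astype(np.int32)
(cx,cy),r=cv2.minEnclosingCircle(pts); print("circ",cx+308,cy+215,r)
d=at_z(c,cx+308,cy+215,.106); print("dial",d)
white=(f.min(2)>235); 
C=[(240+a/2.857,130+e/2.857) for a,e in((143,196),(430,122),(483,304),(193,386))]
P=np.array([at_z(c,*q,.075) for q in C]); print(P.round(4).tolist(), P.mean(0))
ex=[P[0]-P[3],P[1]-P[2]]; print([np.degrees(np.arctan2(e[1],e[0])) for e in ex],[np.linalg.norm(e) for e in ex],[np.linalg.norm(P[i]-P[j]) for i,j in((0,1),(2,3))])
m=finder.masks_of("top","grinder")[0]["mask"].astype(np.uint8)
k,_=cv2.findContours(m,0,2); print(cv2.minAreaRect(max(k,key=len)))
ctr=P.mean(0)
# yaw from dial->button vector: grinder frame (-35,-165)mm
w=b-d; yaw=np.arctan2(w[1],w[0])-np.arctan2(-165,-35); print("yaw",np.degrees(yaw),"dist",np.hypot(w[0],w[1]),"exp",np.hypot(.165,.035))
R=np.array([[np.cos(yaw),-np.sin(yaw)],[np.sin(yaw),np.cos(yaw)]])
print("from corners: dial",ctr[:2]+R@[-.02,.07],"button",ctr[:2]+R@[-.055,-.095])
E
```

```text
button [ 0.58554914 -0.18735913  0.088     ] 66
[[0, 0, 34, 32, 860], [8, 8, 18, 18, 228]] [[16.7, 15.2], [15.6, 16.6]]
circ 323.89534854888916 231.6627902984619 9.202425956726074
dial [ 0.57027456 -0.01764348  0.106     ]
[[0.6568, 0.0675, 0.075], [0.728, -0.1845, 0.075], [0.5664, -0.2303, 0.075], [0.4908, 0.0208, 0.075]] [ 0.61048794 -0.08162879  0.075     ]
[np.float64(15.747114825276668), np.float64(15.81908082392241)] [np.float64(0.17241408941755698), np.float64(0.16791517471602882)] [np.float64(0.26192855800095516), np.float64(0.26218033657629225)]
((348.935546875, 220.76788330078125), (76.27849578857422, 107.91400146484375), 74.47589111328125)
yaw 17.11895611124996 dist 0.17040162595170152 exp 0.16867127793433
from corners: dial [ 0.57076907 -0.02061722] button [ 0.58588855 -0.18860948]
```

```bash
python3 - <<'E'
import numpy as np
psi=np.radians(17.06)-0; th=np.arctan2(.578,.387)
for k in range(16):
    print(k,[round(43.5*np.cos(th-psi)),round(43.5*np.sin(psi-th))]); psi+=.13
E
```

```text
0 [34, -27]
1 [37, -23]
2 [40, -18]
3 [42, -13]
4 [43, -7]
5 [43, -1]
6 [43, 4]
7 [42, 10]
8 [41, 15]
9 [38, 20]
10 [35, 25]
11 [32, 30]
12 [28, 33]
13 [23, 37]
14 [18, 39]
15 [13, 42]
```

Call:
jog_arm([
  [1,34,-27,0,-0.13],
  [1,37,-23,0,-0.13],
  [1,40,-18,0,-0.13],
  [1,42,-13,0,-0.13],
  [1,43,-7,0,-0.13],
  [1,43,-1,0,-0.13],
  [1,43,4,0,-0.13],
  [1,42,10,0,-0.13],
])

```text
time: 1.7
tcp_pos: [0.3781, -0.3074, 0.2003]
orientation: [2.459, 1.954, -0.0]
wrist_force: [0.5, -0.5, -0.2]
finger_gap: 0.0941
grip_force: 0.0
```

Call:
jog_arm([
  [1,41,15,0,-0.13],
  [1,38,20,0,-0.13],
  [1,35,25,0,-0.13],
  [1,32,30,0,-0.13],
  [1,28,33,0,-0.13],
  [1,21,33,0,-0.13],
  [1,9,20,0,-0.13],
  [1,0,0,0,-0.13],
])

```text
time: 2.5
tcp_pos: [0.533, -0.0746, 0.2002]
orientation: [1.157, 2.921, 0.002]
wrist_force: [-0.6, -1.1, 0.6]
finger_gap: 0.0942
grip_force: 0.0
```

```bash
cat > loc.py <<'E'
from h import *
import sys
from scipy.spatial.transform import Rotation as Ro
s=monitor.observe(); c=imaging.read_camera("wrist"); cv2.imwrite(f"pics/{sys.argv[1]}.png",c["frame"])
R=Ro.from_rotvec(s["orientation"]).as_matrix()
print({k:np.round(s[k],4).tolist() for k in("time","qpos","tcp_pos","wrist_force","wrist_torque")},R[:,0].round(3),R[:,1].round(3))
for l in ("dial_axis","start_button_top"):
    for m in finder.masks_of("wrist",l)[:2]: print(l,round(m["conf"],2),np.round(m["bbox"]))
for p in ([.570,-.019,.106],[.5855,-.188,.088]): print(proj(c,np.array(p)))
E
python3 loc.py w1
```

```text
{'time': 2.5, 'qpos': [0.6325, 0.3268, -0.6659, 1.8132, 0.2255, 1.078, 0.7015], 'tcp_pos': [0.533, -0.0746, 0.2002], 'wrist_force': [-0.5854, -1.1331, 0.5857], 'wrist_torque': [-0.0351, -0.192, 0.0415]} [-0.729  0.685  0.   ] [0.685 0.729 0.001]
dial_axis 0.85 [232. 130. 530. 432.]
[399.58681122 231.93847599]
[268.96004513 359.71900469]
```

View pics/w1.png

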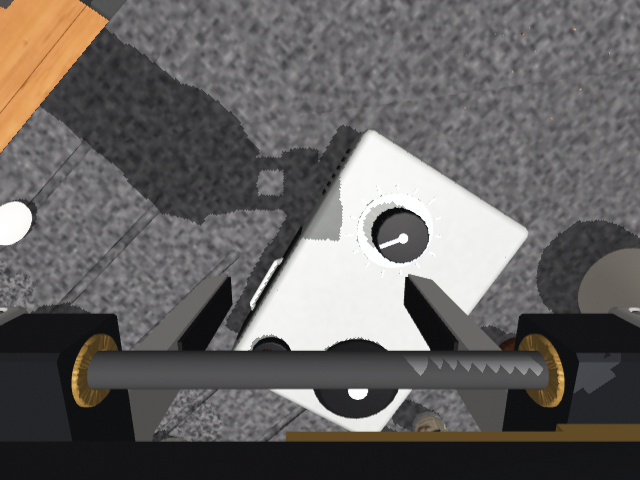

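Wrist view: the dial is centred near (401,236), with its white line pointing left. The mug shows at right and the button is partly hidden at (272,345). I'll refine the dial position from here.

```bash
cat > dial.py <<'E'
from h import *
def dial(c,guess,z=.106):
    u0,v0=proj(c,np.array([*guess,z])).astype(int); f=c["frame"].max(2); a=55
    sub=(f[v0-a:v0+a,u0-a:u0+a]<90).astype(np.uint8)
    sub=cv2.morphologyEx(sub,cv2.MORPH_OPEN,np.ones((5,5)))
    n,l,st,ce=cv2.connectedComponentsWithStats(sub); i=l[a-8:a+8,a-8:a+8]; i=np.bincount(i[i>0]).argmax()
    k,_=cv2.findContours((l==i).astype(np.uint8),0,2); k=max(k,key=len)
    h=cv2.convexHull(k); e=cv2.fitEllipse(h); q=(e[0][0]+u0-a,e[0][1]+v0-a)
    return q,e[1],at_z(c,*q,z)
if __name__=="__main__":
    c=imaging.read_camera("wrist"); print(dial(c,(.57,-.019))); print(c["world_from_camera"].round(3).tolist())
    f=c["frame"].astype(int); red=(f[...,2]>120)&(f[...,1]<70); print(red.sum())
E
python3 dial.py
```

```text
((np.float64(391.6429901123047), np.float64(223.47889709472656)), (26.27329444885254, 45.72230529785156), array([ 0.55936738, -0.02315399,  0.106     ]))
[[0.693, -0.7, -0.171, 0.483], [0.721, 0.674, 0.164, -0.032], [0.0, -0.236, 0.972, 0.385], [0.0, 0.0, 0.0, 1.0]]
0
```

```bash
python3 - <<'E'
from h import *
c=imaging.read_camera("wrist"); f=c["frame"]
g=cv2.cvtColor(f,cv2.COLOR_BGR2GRAY)[180:290,340:470]
h=cv2.HoughCircles(cv2.GaussianBlur(g,(3,3),0),cv2.HOUGH_GRADIENT,1,20,param1=120,param2=12,minRadius=22,maxRadius=36)
print(h)
big=cv2.resize(f[180:290,340:470],None,fx=5,fy=5,interpolation=cv2.INTER_CUBIC)
for x,y,r in h[0][:2]: cv2.circle(big,(int(5*x+2),int(5*y+2)),int(5*r),(0,255,0),1); print(at_z(c,x+340,y+180,.106))
cv2.imwrite("pics/w1c.png",big)
E
```

```text
[[[64.5 51.5 28.3]
  [49.5 36.5 26.4]]]
[ 0.57161294 -0.02041591  0.106     ]
[ 0.55391941 -0.0210763   0.106     ]
```

View pics/w1c.png

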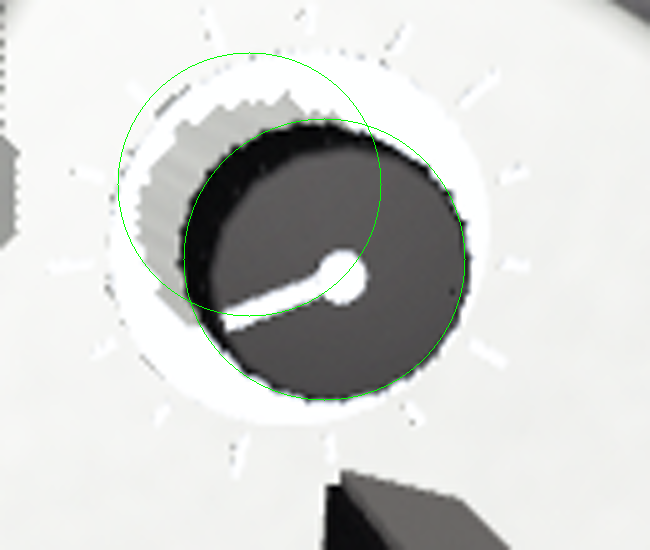

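The hub of the dial's top is at pixel (408,235), giving about (0.575,-0.020). The top camera gave (0.571,-0.019). I'll go above it and lower partway.

Call:
jog_arm([
  [1,4,30,0,0],
  [1,3,30,0,0],
  [1,0,8,10,0],
  [1,0,0,20,0],
  [1,0,0,10,0],
  [1,0,0,0,0],
  [1,0,0,0,0],
  [1,0,0,0,0],
])

```text
time: 3.55
tcp_pos: [0.574, -0.0243, 0.1608]
orientation: [1.172, 2.914, 0.0]
wrist_force: [0.1, -0.5, -0.0]
finger_gap: 0.0942
grip_force: 0.0
```

```bash
python3 loc.py w2
```

```text
{'time': 3.55, 'qpos': [0.4968, 0.4414, -0.6517, 1.7655, 0.3061, 1.0369, 0.5399], 'tcp_pos': [0.574, -0.0243, 0.1608], 'wrist_force': [0.0891, -0.4625, -0.05], 'wrist_torque': [-0.0058, -0.1125, 0.0523]} [-0.722  0.692 -0.001] [0.692 0.722 0.   ]
dial_axis 0.97 [169. 131. 478. 442.]
start_button_top 0.82 [174. 388. 203. 414.]
[320.36281471 249.11999933]
[187.77314618 391.31719126]
```

View pics/w2.png

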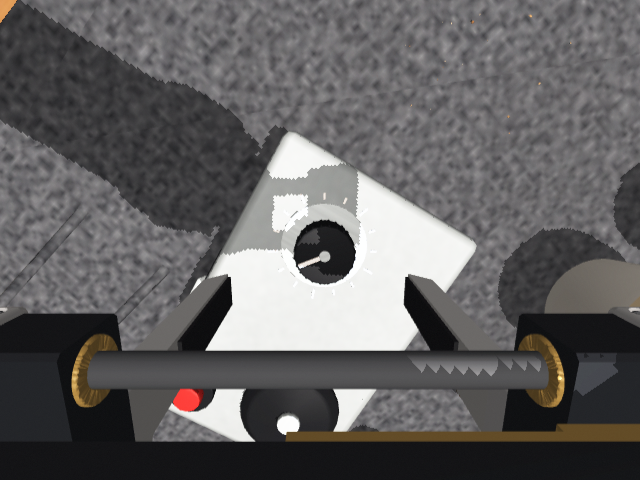

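```bash
python3 - <<'E'
from h import *
from scipy.spatial.transform import Rotation as Ro
s=monitor.observe(); c=imaging.read_camera("wrist"); R=Ro.from_rotvec(s["orientation"]).as_matrix(); p=s["tcp_pos"]
for o in ([.008,.047,.017],[.008,-.047,.017],[-.008,.047,.017],[.008,.0595,.017],[0,0,.0545]): print(o,proj(c,p+R@np.array(o)).round(1))
print(at_z(c,324.5,256.8,.106), c["intrinsics"].round(1).tolist())
f=c["frame"].copy()[255:360,150:490]; cv2.imwrite("pics/w2c.png",cv2.resize(f,(800,247),interpolation=cv2.INTER_CUBIC))
t=imaging.read_camera("top"); cv2.imwrite("pics/t2.png",cv2.resize(t["frame"][160:300,250:440],(760,560),interpolation=cv2.INTER_CUBIC))
for o in ([.008,.047,.017],[.008,-.047,.017]): print(proj(t,p+R@np.array(o)).round(1))
E
```

```text
[0.008, 0.047, 0.017] [397.5 262.4]
[0.008, -0.047, 0.017] [240.8 262.3]
[-0.008, 0.047, 0.017] [396.1 287.5]
[0.008, 0.0595, 0.017] [418.4 262.4]
[0, 0, 0.0545] [318.9 258.3]
[ 0.57595581 -0.02054321  0.106     ] [[349.9, 0.0, 317.5], [0.0, 349.9, 246.2], [0.0, 0.0, 1.0]]
[310.5 216.4]
[338.9 244.3]
```

View pics/w2c.png

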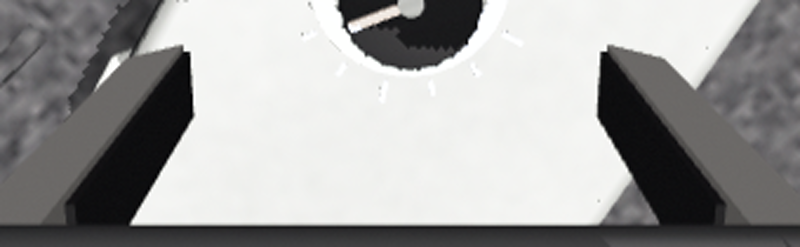

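Fingers are symmetric about column 318.7, as predicted, so the tool-y calibration is good. The rows are unsure, so I'll check the top view for fingers against the dial.

View pics/t2.png

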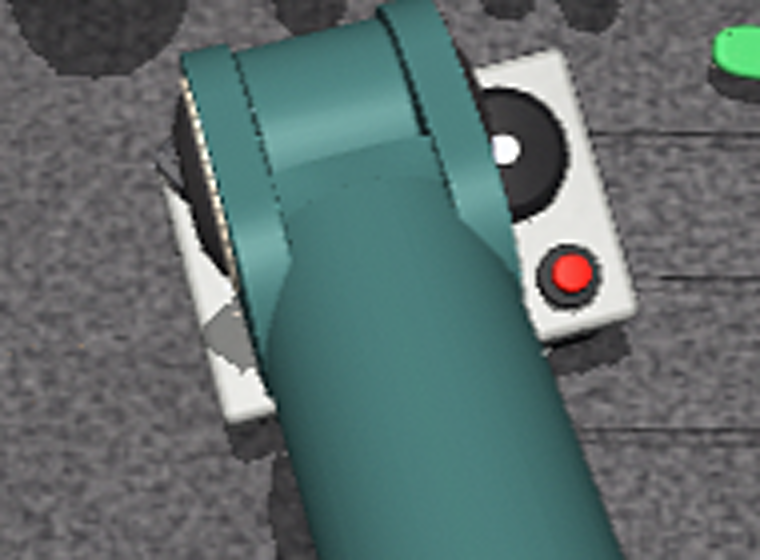

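Call:
jog_arm([
  [1,4,3,15,0],
  [1,0,0,20,0],
  [1,0,0,18,0],
  [1,0,0,10,0],
  [1,0,0,0,0],
  [1,0,0,0,0],
  [1,0,0,0,0],
  [1,0,0,0,0],
])

```text
time: 4.6
tcp_pos: [0.5733, -0.019, 0.0977]
orientation: [1.171, 2.914, 0.0]
wrist_force: [0.9, -0.2, -0.7]
finger_gap: 0.0939
grip_force: 0.0
```

```bash
cat > o.py <<'E'
from h import *
from scipy.spatial.transform import Rotation as Ro
s=monitor.observe(); R=Ro.from_rotvec(s["orientation"]).as_matrix()
ang=np.degrees(np.arctan2(R[1,0],R[0,0]))
print({k:np.round(s[k],4).tolist() for k in("time","tcp_pos","finger_gap","grip_force")},"q7",round(s["qpos"][6],3),"yaw %.2f"%ang,"F_tool",(R.T@s["wrist_force"]).round(2),"T_world",s["wrist_torque"].round(3),"eff7 %.3f"%s["effort"][6])
E
python3 o.py
```

```text
{'time': 4.6, 'tcp_pos': [0.5733, -0.019, 0.0977], 'finger_gap': 0.0939, 'grip_force': 0.0} q7 0.482 yaw 136.23 F_tool [-0.81  0.48  0.72] T_world [ 0.032 -0.133 -0.019] eff7 0.002
```

Call:
jog_arm([
  [-1,0,0,0,0],
  [-1,0,0,0,0],
  [-1,0,0,0,0],
  [-1,0,0,0,0],
  [-1,0,0,0,0],
  [-1,0,0,0,0],
  [-1,0,0,0,0],
  [-1,0,0,0,0],
])

```text
time: 5.4
tcp_pos: [0.5736, -0.0183, 0.0973]
orientation: [1.17, 2.915, 0.002]
wrist_force: [4.1, 4.5, 0.2]
finger_gap: 0.0423
grip_force: 30.0
```

```bash
python3 o.py
```

```text
{'time': 5.4, 'tcp_pos': [0.5736, -0.0183, 0.0973], 'finger_gap': 0.0423, 'grip_force': 29.9895} q7 0.482 yaw 136.27 F_tool [ 0.2   6.08 -0.24] T_world [ 0.812 -0.993  0.031] eff7 -0.004
```

Call:
jog_arm([
  [-1,0,1,0,0.02],
  [-1,0,0,0,0.02],
  [-1,0,0,0,0.02],
  [-1,0,0,0,0.02],
  [-1,0,0,0,0.02],
  [-1,0,0,0,0],
  [-1,0,0,0,0],
  [-1,0,0,0,0],
])

```text
time: 6.2
tcp_pos: [0.5738, -0.0181, 0.0972]
orientation: [1.314, 2.853, 0.001]
wrist_force: [2.8, 3.4, 5.4]
finger_gap: 0.0424
grip_force: 30.0
```

```bash
python3 o.py
```

```text
{'time': 6.2, 'tcp_pos': [0.5738, -0.0181, 0.0972], 'finger_gap': 0.0424, 'grip_force': 30.0046} q7 0.393 yaw 130.53 F_tool [ 0.74  4.38 -5.43] T_world [ 0.831 -0.82   0.031] eff7 -0.083
```

Call:
jog_arm([
  [-1,0,0,0,0.02],
  [-1,0,0,0,0.02],
  [-1,0,0,0,0.02],
  [-1,0,0,0,0.02],
  [-1,0,0,0,0.02],
  [-1,0,0,0,0],
  [-1,0,0,0,0],
  [-1,0,0,0,0],
])

```text
time: 7.0
tcp_pos: [0.5739, -0.018, 0.0972]
orientation: [1.455, 2.784, 0.001]
wrist_force: [3.0, 4.2, 4.6]
finger_gap: 0.0425
grip_force: 30.0
```

```bash
python3 o.py
```

```text
{'time': 7.0, 'tcp_pos': [0.5739, -0.018, 0.0972], 'finger_gap': 0.0425, 'grip_force': 30.0062} q7 0.305 yaw 124.80 F_tool [ 1.73  4.86 -4.55] T_world [ 0.985 -0.887  0.048] eff7 -0.105
```

Call:
jog_arm([
  [-1,0,0,0,0.02],
  [-1,0,0,0,0.02],
  [-1,0,0,0,0.02],
  [-1,0,0,0,0.02],
  [-1,0,0,0,0.02],
  [-1,0,0,0,0],
  [-1,0,0,0,0],
  [-1,0,0,0,0],
])

```text
time: 7.8
tcp_pos: [0.5739, -0.0179, 0.0972]
orientation: [1.593, 2.708, 0.001]
wrist_force: [3.8, 4.8, 3.8]
finger_gap: 0.0425
grip_force: 30.0
```

```bash
python3 o.py
```

```text
{'time': 7.8, 'tcp_pos': [0.5739, -0.0179, 0.0972], 'finger_gap': 0.0425, 'grip_force': 30.0076} q7 0.216 yaw 119.07 F_tool [ 2.35  5.7  -3.79] T_world [ 1.058 -0.995 -0.044] eff7 -0.003
```

```bash
cat >> o.py <<'E'
T=[s["wrist_torque"][2]];E=[s["effort"][6]]
for _ in range(3):
    imaging.read_camera("wrist"); s=monitor.observe(); T.append(s["wrist_torque"][2]);E.append(s["effort"][6])
print("MEAN Tz %.3f eff %.3f"%(np.mean(T),np.mean(E)),np.round(T,3),np.round(E,3))
E
python3 o.py
```

```text
{'time': 7.8, 'tcp_pos': [0.5739, -0.0179, 0.0972], 'finger_gap': 0.0425, 'grip_force': 30.0076} q7 0.216 yaw 119.07 F_tool [ 2.35  5.7  -3.79] T_world [ 1.058 -0.995 -0.044] eff7 -0.003
MEAN Tz 0.011 eff -0.006 [-0.044  0.038 -0.004  0.052] [-0.003 -0.    -0.005 -0.014]
```

Call:
jog_arm([
  [-1,0.3,0.8,0,0.02],
  [-1,0,0,0,0.02],
  [-1,0,0,0,0.02],
  [-1,0,0,0,0.02],
  [-1,0,0,0,0.02],
  [-1,0,0,0,0],
  [-1,0,0,0,0],
  [-1,0,0,0,0],
])

```text
time: 8.75
tcp_pos: [0.5742, -0.0178, 0.0972]
orientation: [1.727, 2.624, 0.0]
wrist_force: [1.6, 2.6, 5.8]
finger_gap: 0.0422
grip_force: 30.0
```

```bash
python3 o.py
```

```text
{'time': 8.75, 'tcp_pos': [0.5742, -0.0178, 0.0972], 'finger_gap': 0.0422, 'grip_force': 30.0018} q7 0.127 yaw 113.31 F_tool [ 1.8   2.49 -5.8 ] T_world [ 0.529 -0.527  0.001] eff7 -0.004
MEAN Tz 0.027 eff -0.004 [0.001 0.046 0.007 0.053] [-0.004 -0.003 -0.004 -0.005]
```

Call:
jog_arm([
  [-1,0,0,0,0.02],
  [-1,0,0,0,0.02],
  [-1,0,0,0,0.02],
  [-1,0,0,0,0.02],
  [-1,0,0,0,0.02],
  [-1,0,0,0,0],
  [-1,0,0,0,0],
  [-1,0,0,0,0],
])

```text
time: 9.7
tcp_pos: [0.5743, -0.0177, 0.0972]
orientation: [1.856, 2.535, 0.0]
wrist_force: [2.6, 3.2, 5.0]
finger_gap: 0.0424
grip_force: 30.0
```

```bash
python3 o.py
```

```text
{'time': 9.7, 'tcp_pos': [0.5743, -0.0177, 0.0972], 'finger_gap': 0.0424, 'grip_force': 30.0027} q7 0.038 yaw 107.59 F_tool [ 2.31  3.43 -5.  ] T_world [ 0.552 -0.673 -0.002] eff7 -0.005
MEAN Tz -0.002 eff -0.005 [-0.002  0.036  0.009 -0.052] [-0.005 -0.004 -0.005 -0.006]
```

Call:
jog_arm([
  [-1,0.3,0.4,0,0.02],
  [-1,0,0,0,0.02],
  [-1,0,0,0,0.01],
  [-1,0,0,0,0],
  [-1,0,0,0,0],
  [-1,0,0,0,0],
  [-1,0,0,0,0],
  [-1,0,0,0,0],
])

```text
time: 10.65
tcp_pos: [0.5745, -0.0175, 0.0972]
orientation: [1.918, 2.488, -0.0]
wrist_force: [1.2, 1.6, 6.4]
finger_gap: 0.0425
grip_force: 30.0
```

```bash
python3 o.py
```

```text
{'time': 10.65, 'tcp_pos': [0.5745, -0.0175, 0.0972], 'finger_gap': 0.0425, 'grip_force': 30.0006} q7 -0.007 yaw 104.73 F_tool [ 1.27  1.6  -6.43] T_world [ 0.319 -0.435  0.216] eff7 -0.204
MEAN Tz 0.217 eff -0.204 [0.216 0.202 0.233 0.218] [-0.204 -0.204 -0.204 -0.205]
```

Call:
jog_arm([
  [-1,0,0,0,0.02],
  [-1,0,0,0,0.02],
  [-1,0,0,0,0.01],
  [-1,0,0,0,0],
  [-1,0,0,0,0],
  [-1,0,0,0,0],
  [-1,0,0,0,0],
  [-1,0,0,0,0],
])

```text
time: 11.6
tcp_pos: [0.5745, -0.0174, 0.0972]
orientation: [1.98, 2.439, -0.0]
wrist_force: [1.9, 2.1, 7.3]
finger_gap: 0.0429
grip_force: 30.0
```

```bash
python3 o.py
```

```text
{'time': 11.6, 'tcp_pos': [0.5745, -0.0174, 0.0972], 'finger_gap': 0.0429, 'grip_force': 30.0011} q7 -0.051 yaw 101.86 F_tool [ 1.7   2.33 -7.28] T_world [ 0.365 -0.489  0.139] eff7 -0.146
MEAN Tz 0.168 eff -0.146 [0.139 0.204 0.176 0.152] [-0.146 -0.146 -0.146 -0.146]
```

Joint-7 effort reads the dial moment cleanly: 0.20 then 0.146, one click in progress and one already passed. The next engagement should come at a yaw of about 82°.

Call:
jog_arm([
  [-1,0.2,0.3,-0.5,0.04],
  [-1,0,0,0,0.05],
  [-1,0,0,0,0.05],
  [-1,0,0,0,0.05],
  [-1,0,0,0,0.05],
  [-1,0,0,0,0.03],
  [-1,0,0,0,0],
  [-1,0,0,0,0],
])

```text
time: 12.55
tcp_pos: [0.5747, -0.0173, 0.0973]
orientation: [2.29, 2.15, -0.0]
wrist_force: [4.8, 0.5, -1.9]
finger_gap: 0.0426
grip_force: 30.0
```

```bash
sed -i 's/range(3)/range(1)/' o.py; python3 o.py
```

```text
{'time': 12.55, 'tcp_pos': [0.5747, -0.0173, 0.0973], 'finger_gap': 0.0426, 'grip_force': 29.9877} q7 -0.291 yaw 86.39 F_tool [0.77 4.75 1.9 ] T_world [ 0.102 -1.293 -0.024] eff7 -0.091
MEAN Tz 0.030 eff -0.059 [-0.024  0.085] [-0.091 -0.026]
```

Call:
jog_arm([
  [-1,0,0,0,0.02],
  [-1,0,0,0,0.02],
  [-1,0,0,0,0.02],
  [-1,0,0,0,0.02],
  [-1,0,0,0,0.02],
  [-1,0,0,0,0.02],
  [-1,0,0,0,0],
  [-1,0,0,0,0],
])

```text
time: 13.4
tcp_pos: [0.5748, -0.0173, 0.0974]
orientation: [2.415, 2.009, 0.0]
wrist_force: [6.5, 0.2, -2.6]
finger_gap: 0.0422
grip_force: 30.0
```

```bash
python3 o.py
```

```text
{'time': 13.4, 'tcp_pos': [0.5748, -0.0173, 0.0974], 'finger_gap': 0.0422, 'grip_force': 29.9874} q7 -0.398 yaw 79.53 F_tool [1.35 6.4  2.62] T_world [ 0.066 -1.511  0.294] eff7 -0.312
MEAN Tz 0.268 eff -0.292 [0.294 0.243] [-0.312 -0.272]
```

```bash
sed -i 's/range(1)/range(3)/' o.py; python3 o.py
```

```text
{'time': 13.45, 'tcp_pos': [0.5749, -0.0173, 0.0974], 'finger_gap': 0.0423, 'grip_force': 29.9873} q7 -0.398 yaw 79.53 F_tool [2.04 6.09 2.74] T_world [ 0.075 -1.484  0.243] eff7 -0.272
MEAN Tz 0.277 eff -0.264 [0.243 0.288 0.29  0.287] [-0.272 -0.262 -0.261 -0.262]
```

Call:
jog_arm([
  [-1,0,0.6,0,0.01],
  [-1,0,0,0,0.01],
  [-1,0,0,0,0],
  [-1,0,0,0,0],
  [-1,0,0,0,0],
  [-1,0,0,0,0],
  [-1,0,0,0,0],
  [-1,0,0,0,0],
])

```text
time: 14.4
tcp_pos: [0.5751, -0.0172, 0.0974]
orientation: [-2.435, -1.985, 0.001]
wrist_force: [2.6, -1.3, -4.0]
finger_gap: 0.0425
grip_force: 30.0
```

```bash
python3 o.py
```

```text
{'time': 14.4, 'tcp_pos': [0.5751, -0.0172, 0.0974], 'finger_gap': 0.0425, 'grip_force': 29.9754} q7 -0.416 yaw 78.36 F_tool [-0.77  2.84  3.99] T_world [-0.288 -0.765  0.353] eff7 -0.334
MEAN Tz 0.355 eff -0.335 [0.353 0.342 0.345 0.379] [-0.334 -0.335 -0.335 -0.336]
```

The moment climbs past 0.3 to 0.335 instead of sinking, so this is the stop, after two clicks. I'll nudge it once to confirm, then back off.

Call:
jog_arm([
  [-1,0,0.2,0.2,0.015],
  [-1,0,0,0,0],
  [-1,0,0,0,0],
  [-1,0,0,0,0],
  [-1,0,0,0,0],
  [-1,0,0,0,0],
  [-1,0,0,0,0],
  [-1,0,0,0,0],
])

```text
time: 15.35
tcp_pos: [0.5754, -0.0172, 0.0974]
orientation: [-2.45, -1.966, 0.0]
wrist_force: [-0.0, -1.4, 0.1]
finger_gap: 0.0425
grip_force: 30.0
```

```bash
sed -i 's/range(3)/range(1)/' o.py; python3 o.py
```

```text
{'time': 15.35, 'tcp_pos': [0.5754, -0.0172, 0.0974], 'finger_gap': 0.0425, 'grip_force': 29.9806} q7 -0.429 yaw 77.51 F_tool [-1.41  0.31 -0.09] T_world [-0.364  0.331  0.38 ] eff7 -0.370
MEAN Tz 0.397 eff -0.370 [0.38  0.414] [-0.37 -0.37]
```

Call:
jog_arm([
  [-1,0,0,0,-0.025],
  [-1,0,0,0,-0.025],
  [-1,0,0,0,-0.025],
  [-1,0,0,0,-0.025],
  [-1,0,0,0,0],
  [-1,0,0,0,0],
  [-1,0,0,0,0],
  [-1,0,0,0,0],
])

```text
time: 16.2
tcp_pos: [0.5754, -0.0171, 0.0973]
orientation: [-2.349, -2.086, 0.0]
wrist_force: [-2.1, -0.1, 1.4]
finger_gap: 0.0423
grip_force: 30.0
```

```bash
python3 o.py
```

```text
{'time': 16.2, 'tcp_pos': [0.5754, -0.0171, 0.0973], 'finger_gap': 0.0423, 'grip_force': 29.9801} q7 -0.34 yaw 83.23 F_tool [-0.31 -2.12 -1.44] T_world [-0.041  0.821  0.005] eff7 -0.012
MEAN Tz -0.007 eff -0.011 [ 0.005 -0.02 ] [-0.012 -0.011]
```

Call:
jog_arm([
  [-1,0,0,0,-0.025],
  [-1,0,0,0,-0.025],
  [-1,0,0,0,-0.025],
  [-1,0,0,0,-0.025],
  [-1,0,0,0,0],
  [-1,0,0,0,0],
  [-1,0,0,0,0],
  [-1,0,0,0,0],
])

```text
time: 17.05
tcp_pos: [0.5754, -0.0171, 0.0973]
orientation: [-2.241, -2.201, 0.0]
wrist_force: [-4.4, -0.7, 1.9]
finger_gap: 0.0428
grip_force: 30.0
```

```bash
python3 o.py
```

```text
{'time': 17.05, 'tcp_pos': [0.5754, -0.0171, 0.0973], 'finger_gap': 0.0428, 'grip_force': 29.9819} q7 -0.251 yaw 88.96 F_tool [-0.75 -4.35 -1.89] T_world [-0.163  1.374 -0.013] eff7 0.007
MEAN Tz -0.011 eff 0.007 [-0.013 -0.009] [0.007 0.006]
```

Call:
jog_arm([
  [-1,0,0,0,-0.025],
  [-1,0,0,0,-0.025],
  [-1,0,0,0,-0.025],
  [-1,0,0,0,-0.025],
  [-1,0,0,0,0],
  [-1,0,0,0,0],
  [-1,0,0,0,0],
  [-1,0,0,0,0],
])

```text
time: 17.9
tcp_pos: [0.5753, -0.0172, 0.0973]
orientation: [-2.127, -2.312, 0.001]
wrist_force: [-5.1, -0.9, 3.7]
finger_gap: 0.0421
grip_force: 30.0
```

```bash
python3 o.py
```

```text
{'time': 17.9, 'tcp_pos': [0.5753, -0.0172, 0.0973], 'finger_gap': 0.0421, 'grip_force': 29.9836} q7 -0.161 yaw 94.78 F_tool [-0.46 -5.19 -3.71] T_world [-0.196  1.681 -0.005] eff7 0.010
MEAN Tz -0.009 eff 0.010 [-0.005 -0.014] [0.01 0.01]
```

Stop confirmed at 0.37, and the dial is now loose. I'll continue anticlockwise through the play, with the sideways offset eased.

Call:
jog_arm([
  [-1,0,-0.6,0,-0.025],
  [-1,0,0,0,-0.025],
  [-1,0,0,0,-0.025],
  [-1,0,0,0,-0.025],
  [-1,0,0,0,0],
  [-1,0,0,0,0],
  [-1,0,0,0,0],
  [-1,0,0,0,0],
])

```text
time: 18.75
tcp_pos: [0.5749, -0.0172, 0.0974]
orientation: [-2.011, -2.414, -0.0]
wrist_force: [-2.8, -1.1, 0.1]
finger_gap: 0.0421
grip_force: 30.0
```

```bash
python3 o.py
```

```text
{'time': 18.75, 'tcp_pos': [0.5749, -0.0172, 0.0974], 'finger_gap': 0.0421, 'grip_force': 29.9784} q7 -0.074 yaw 100.42 F_tool [-0.6  -2.94 -0.14] T_world [-0.347  0.812 -0.053] eff7 0.005
MEAN Tz -0.044 eff 0.004 [-0.053 -0.036] [0.005 0.004]
```

Call:
jog_arm([
  [-1,0,0,0,-0.025],
  [-1,0,0,0,-0.025],
  [-1,0,0,0,-0.025],
  [-1,0,0,0,-0.025],
  [-1,0,0,0,0],
  [-1,0,0,0,0],
  [-1,0,0,0,0],
  [-1,0,0,0,0],
])

```text
time: 19.6
tcp_pos: [0.5748, -0.0172, 0.0973]
orientation: [-1.887, -2.511, 0.0]
wrist_force: [-3.3, -1.4, 1.3]
finger_gap: 0.0424
grip_force: 30.0
```

```bash
python3 o.py
```

```text
{'time': 19.6, 'tcp_pos': [0.5748, -0.0172, 0.0973], 'finger_gap': 0.0424, 'grip_force': 29.98} q7 0.015 yaw 106.14 F_tool [-0.42 -3.56 -1.28] T_world [-0.528  1.213 -0.014] eff7 0.007
MEAN Tz -0.037 eff 0.006 [-0.014 -0.06 ] [0.007 0.006]
```

Call:
jog_arm([
  [-1,0,0,0,-0.025],
  [-1,0,0,0,-0.025],
  [-1,0,0,0,-0.025],
  [-1,0,0,0,-0.025],
  [-1,0,0,0,0],
  [-1,0,0,0,0],
  [-1,0,0,0,0],
  [-1,0,0,0,0],
])

```text
time: 20.45
tcp_pos: [0.5747, -0.0173, 0.0973]
orientation: [-1.757, -2.604, 0.0]
wrist_force: [-4.9, -1.9, 1.6]
finger_gap: 0.0426
grip_force: 30.0
```

```bash
python3 o.py
```

```text
{'time': 20.45, 'tcp_pos': [0.5747, -0.0173, 0.0973], 'finger_gap': 0.0426, 'grip_force': 29.9819} q7 0.105 yaw 111.96 F_tool [ 0.1  -5.3  -1.56] T_world [-0.704  1.407 -0.002] eff7 0.009
MEAN Tz -0.008 eff 0.009 [-0.002 -0.013] [0.009 0.01 ]
```

Call:
jog_arm([
  [-1,0,-0.6,0,-0.025],
  [-1,0,0,0,-0.025],
  [-1,0,0,0,-0.025],
  [-1,0,0,0,-0.025],
  [-1,0,0,0,0],
  [-1,0,0,0,0],
  [-1,0,0,0,0],
  [-1,0,0,0,0],
])

```text
time: 21.3
tcp_pos: [0.5744, -0.0174, 0.0973]
orientation: [-1.627, -2.687, -0.0]
wrist_force: [-0.4, -1.9, -1.7]
finger_gap: 0.0422
grip_force: 30.0
```

```bash
python3 o.py
```

```text
{'time': 21.3, 'tcp_pos': [0.5744, -0.0174, 0.0973], 'finger_gap': 0.0422, 'grip_force': 29.9768} q7 0.193 yaw 117.61 F_tool [-1.48 -1.24  1.7 ] T_world [-0.562  0.553  0.036] eff7 0.005
MEAN Tz 0.043 eff 0.004 [0.036 0.05 ] [0.005 0.003]
```

Call:
jog_arm([
  [-1,0,0,0,-0.025],
  [-1,0,0,0,-0.025],
  [-1,0,0,0,-0.025],
  [-1,0,0,0,-0.025],
  [-1,0,0,0,0],
  [-1,0,0,0,0],
  [-1,0,0,0,0],
  [-1,0,0,0,0],
])

```text
time: 22.15
tcp_pos: [0.5743, -0.0175, 0.0974]
orientation: [-1.491, -2.765, 0.0]
wrist_force: [-2.6, -2.0, 0.6]
finger_gap: 0.0424
grip_force: 30.0
```

```bash
python3 o.py
```

```text
{'time': 22.15, 'tcp_pos': [0.5743, -0.0175, 0.0974], 'finger_gap': 0.0424, 'grip_force': 29.9787} q7 0.281 yaw 123.33 F_tool [-0.24 -3.27 -0.63] T_world [-0.866  0.775 -0.041] eff7 0.008
MEAN Tz -0.005 eff 0.008 [-0.041  0.031] [0.008 0.007]
```

Call:
jog_arm([
  [-1,0,0,0,-0.025],
  [-1,0,0,0,-0.025],
  [-1,0,0,0,-0.025],
  [-1,0,0,0,-0.025],
  [-1,0,0,0,0],
  [-1,0,0,0,0],
  [-1,0,0,0,0],
  [-1,0,0,0,0],
])

```text
time: 23.0
tcp_pos: [0.5742, -0.0175, 0.0973]
orientation: [-1.351, -2.836, 0.0]
wrist_force: [-4.6, -2.0, 0.9]
finger_gap: 0.0421
grip_force: 30.0
```

```bash
python3 o.py
```

```text
{'time': 23.0, 'tcp_pos': [0.5742, -0.0175, 0.0973], 'finger_gap': 0.0421, 'grip_force': 29.9805} q7 0.369 yaw 129.06 F_tool [ 1.32 -4.82 -0.88] T_world [-1.076  1.13  -0.16 ] eff7 0.152
MEAN Tz -0.148 eff 0.153 [-0.16  -0.136] [0.152 0.154]
```

Engaged (0.153). I'll step finer to fix the phase.

Call:
jog_arm([
  [-1,0,-0.5,0,-0.025],
  [-1,0,0,0,-0.025],
  [-1,0,0,0,0],
  [-1,0,0,0,0],
  [-1,0,0,0,0],
  [-1,0,0,0,0],
  [-1,0,0,0,0],
  [-1,0,0,0,0],
])

```text
time: 23.85
tcp_pos: [0.574, -0.0176, 0.0974]
orientation: [1.279, 2.869, 0.0]
wrist_force: [-0.5, 0.0, -1.7]
finger_gap: 0.0422
grip_force: 30.0
```

```bash
python3 o.py
```

```text
{'time': 23.85, 'tcp_pos': [0.574, -0.0176, 0.0974], 'finger_gap': 0.0422, 'grip_force': 29.9778} q7 0.414 yaw 131.94 F_tool [ 0.34 -0.33  1.73] T_world [-0.325  0.461 -0.295] eff7 0.218
MEAN Tz -0.258 eff 0.218 [-0.295 -0.221] [0.218 0.218]
```

Call:
jog_arm([
  [-1,0,0,0,-0.025],
  [-1,0,0,0,-0.025],
  [-1,0,0,0,-0.025],
  [-1,0,0,0,0],
  [-1,0,0,0,0],
  [-1,0,0,0,0],
  [-1,0,0,0,0],
  [-1,0,0,0,0],
])

```text
time: 24.7
tcp_pos: [0.5739, -0.0178, 0.0974]
orientation: [1.171, 2.915, -0.0]
wrist_force: [-2.7, -1.3, 0.2]
finger_gap: 0.0425
grip_force: 30.0
```

```bash
python3 o.py
```

```text
{'time': 24.7, 'tcp_pos': [0.5739, -0.0178, 0.0974], 'finger_gap': 0.0425, 'grip_force': 29.9778} q7 0.48 yaw 136.23 F_tool [ 1.05 -2.76 -0.19] T_world [-0.582  0.473 -0.069] eff7 0.051
MEAN Tz -0.045 eff 0.051 [-0.069 -0.021] [0.051 0.052]
```

Call:
jog_arm([
  [-1,0,0,0,-0.025],
  [-1,0,0,0,-0.025],
  [-1,0,0,0,-0.025],
  [-1,0,0,0,-0.025],
  [-1,0,0,0,0],
  [-1,0,0,0,0],
  [-1,0,0,0,0],
  [-1,0,0,0,0],
])

```text
time: 25.55
tcp_pos: [0.5739, -0.0179, 0.0973]
orientation: [-1.024, -2.97, 0.0]
wrist_force: [-2.1, -3.4, 0.8]
finger_gap: 0.0424
grip_force: 30.0
```

```bash
python3 o.py
```

```text
{'time': 25.55, 'tcp_pos': [0.5739, -0.0179, 0.0973], 'finger_gap': 0.0424, 'grip_force': 29.9793} q7 0.568 yaw 141.95 F_tool [-0.45 -3.93 -0.77] T_world [-1.23   0.509 -0.051] eff7 0.007
MEAN Tz -0.026 eff 0.006 [-0.051  0.   ] [0.007 0.006]
```

Click 1 is done: the moment peaked near 132° and was gone at 142°. I expect click 2 from about 151 to 163° and click 3 from about 175 to 187°.

Call:
jog_arm([
  [-1,0,-0.4,0,-0.025],
  [-1,0,0,0,-0.025],
  [-1,0,0,0,-0.025],
  [-1,0,0,0,-0.025],
  [-1,0,0,0,0],
  [-1,0,0,0,0],
  [-1,0,0,0,0],
  [-1,0,0,0,0],
])

```text
time: 26.4
tcp_pos: [0.5737, -0.018, 0.0973]
orientation: [0.874, 3.017, 0.0]
wrist_force: [-0.1, -3.0, -1.1]
finger_gap: 0.0417
grip_force: 30.0
```

```bash
python3 o.py
```

```text
{'time': 26.4, 'tcp_pos': [0.5737, -0.018, 0.0973], 'finger_gap': 0.0417, 'grip_force': 29.9777} q7 0.657 yaw 147.68 F_tool [-1.5  -2.63  1.11] T_world [-0.987  0.147 -0.006] eff7 0.005
MEAN Tz -0.007 eff 0.005 [-0.006 -0.007] [0.005 0.004]
```

Call:
jog_arm([
  [-1,0,0,0,-0.025],
  [-1,0,0,0,-0.025],
  [-1,0,0,0,-0.025],
  [-1,0,0,0,-0.025],
  [-1,0,0,0,0],
  [-1,0,0,0,0],
  [-1,0,0,0,0],
  [-1,0,0,0,0],
])

```text
time: 27.25
tcp_pos: [0.5736, -0.0181, 0.0973]
orientation: [-0.722, -3.057, 0.0]
wrist_force: [-1.2, -3.8, 0.6]
finger_gap: 0.0423
grip_force: 30.0
```

```bash
python3 o.py
```

```text
{'time': 27.25, 'tcp_pos': [0.5736, -0.0181, 0.0973], 'finger_gap': 0.0423, 'grip_force': 29.9788} q7 0.745 yaw 153.41 F_tool [-0.57 -3.92 -0.56] T_world [-1.179  0.374 -0.128] eff7 0.162
MEAN Tz -0.142 eff 0.162 [-0.128 -0.156] [0.162 0.163]
```

Call:
jog_arm([
  [-1,0,0,0,-0.025],
  [-1,0,0,0,-0.025],
  [-1,0,0,0,-0.025],
  [-1,0,0,0,0],
  [-1,0,0,0,0],
  [-1,0,0,0,0],
  [-1,0,0,0,0],
  [-1,0,0,0,0],
])

```text
time: 28.1
tcp_pos: [0.5736, -0.0181, 0.0973]
orientation: [-0.607, -3.082, 0.0]
wrist_force: [-2.1, -5.3, 0.7]
finger_gap: 0.0425
grip_force: 30.0
```

```bash
python3 o.py
```

```text
{'time': 28.1, 'tcp_pos': [0.5736, -0.0181, 0.0973], 'finger_gap': 0.0425, 'grip_force': 29.9796} q7 0.81 yaw 157.71 F_tool [-0.08 -5.73 -0.74] T_world [-1.48   0.455 -0.192] eff7 0.171
MEAN Tz -0.184 eff 0.171 [-0.192 -0.177] [0.171 0.171]
```

Call:
jog_arm([
  [-1,0,-0.6,0,-0.03],
  [-1,0,0,0,-0.03],
  [-1,0,0,0,-0.03],
  [-1,0,0,0,-0.03],
  [-1,0,0,0,-0.03],
  [-1,0,0,0,0],
  [-1,0,0,0,0],
  [-1,0,0,0,0],
])

```text
time: 28.95
tcp_pos: [0.5735, -0.0186, 0.0974]
orientation: [0.375, 3.119, 0.0]
wrist_force: [0.4, -2.7, -1.4]
finger_gap: 0.0426
grip_force: 30.0
```

```bash
python3 o.py
```

```text
{'time': 28.95, 'tcp_pos': [0.5735, -0.0186, 0.0974], 'finger_gap': 0.0426, 'grip_force': 29.9767} q7 0.943 yaw 166.30 F_tool [-1.02 -2.57  1.39] T_world [-1.057 -0.233  0.029] eff7 0.025
MEAN Tz -0.005 eff 0.017 [ 0.029 -0.039] [0.025 0.009]
```

Call:
jog_arm([
  [-1,0,0,0,-0.025],
  [-1,0,0,0,-0.025],
  [-1,0,0,0,-0.025],
  [-1,0,0,0,-0.025],
  [-1,0,0,0,0],
  [-1,0,0,0,0],
  [-1,0,0,0,0],
  [-1,0,0,0,0],
])

```text
time: 29.8
tcp_pos: [0.5735, -0.0187, 0.0974]
orientation: [-0.218, -3.134, 0.0]
wrist_force: [1.3, -4.0, -0.2]
finger_gap: 0.0422
grip_force: 30.0
```

```bash
python3 o.py
```

```text
{'time': 29.8, 'tcp_pos': [0.5735, -0.0187, 0.0974], 'finger_gap': 0.0422, 'grip_force': 29.9781} q7 1.031 yaw 172.03 F_tool [-1.88 -3.79  0.2 ] T_world [-1.472 -0.361 -0.002] eff7 0.008
MEAN Tz -0.013 eff 0.008 [-0.002 -0.024] [0.008 0.007]
```

Call:
jog_arm([
  [-1,0,0,0,-0.025],
  [-1,0,0,0,-0.025],
  [-1,0,0,0,-0.025],
  [-1,0,0,0,-0.025],
  [-1,0,0,0,0],
  [-1,0,0,0,0],
  [-1,0,0,0,0],
  [-1,0,0,0,0],
])

```text
time: 30.65
tcp_pos: [0.5734, -0.0188, 0.0973]
orientation: [-0.061, -3.141, 0.0]
wrist_force: [0.2, -5.7, -0.1]
finger_gap: 0.0426
grip_force: 30.0
```

```bash
python3 o.py
```

```text
{'time': 30.65, 'tcp_pos': [0.5734, -0.0188, 0.0973], 'finger_gap': 0.0426, 'grip_force': 29.978} q7 1.118 yaw 177.77 F_tool [-0.43 -5.65  0.11] T_world [-1.615 -0.261 -0.223] eff7 0.173
MEAN Tz -0.202 eff 0.173 [-0.223 -0.18 ] [0.173 0.173]
```

Click 3 is engaged at 177.8°. I'll step on until its moment has gone, to about 189–190°.

Call:
jog_arm([
  [-1,0,-0.6,0,-0.025],
  [-1,0,0,0,-0.025],
  [-1,0,0,0,-0.025],
  [-1,0,0,0,0],
  [-1,0,0,0,0],
  [-1,0,0,0,0],
  [-1,0,0,0,0],
  [-1,0,0,0,0],
])

```text
time: 31.5
tcp_pos: [0.5734, -0.0191, 0.0974]
orientation: [0.057, -3.141, -0.0]
wrist_force: [0.4, -1.9, -0.9]
finger_gap: 0.0425
grip_force: 30.0
```

```bash
python3 o.py
```

```text
{'time': 31.5, 'tcp_pos': [0.5734, -0.0191, 0.0974], 'finger_gap': 0.0425, 'grip_force': 29.9773} q7 1.185 yaw -177.93 F_tool [-0.31 -1.92  0.9 ] T_world [-0.651 -0.35  -0.18 ] eff7 0.149
MEAN Tz -0.188 eff 0.149 [-0.18  -0.196] [0.149 0.15 ]
```

Call:
jog_arm([
  [-1,0,0,0,-0.025],
  [-1,0,0,0,-0.025],
  [-1,0,0,0,-0.025],
  [-1,0,0,0,-0.025],
  [-1,0,0,0,-0.025],
  [-1,0,0,0,0],
  [-1,0,0,0,0],
  [-1,0,0,0,0],
])

```text
time: 32.35
tcp_pos: [0.5735, -0.0193, 0.0974]
orientation: [-0.252, 3.131, -0.0]
wrist_force: [2.4, -4.7, -0.5]
finger_gap: 0.0424
grip_force: 30.0
```

```bash
python3 o.py
```

```text
{'time': 32.35, 'tcp_pos': [0.5735, -0.0193, 0.0974], 'finger_gap': 0.0424, 'grip_force': 29.977} q7 1.294 yaw -170.79 F_tool [-1.56 -5.04  0.52] T_world [-1.144 -0.749 -0.019] eff7 0.024
MEAN Tz -0.025 eff 0.018 [-0.019 -0.03 ] [0.024 0.011]
```

The click-3 moment is gone at 189°. I'll go 1° further into the loose region to confirm it, then release and lift.

Call:
jog_arm([
  [-1,0,-0.5,0,-0.02],
  [-1,0,0,0,0],
  [-1,0,0,0,0],
  [-1,0,0,0,0],
  [-1,0,0,0,0],
  [-1,0,0,0,0],
  [-1,0,0,0,0],
  [-1,0,0,0,0],
])

```text
time: 33.2
tcp_pos: [0.5735, -0.0195, 0.0974]
orientation: [0.284, -3.129, -0.0]
wrist_force: [1.4, -1.0, -2.0]
finger_gap: 0.0425
grip_force: 30.0
```

```bash
python3 o.py
```

```text
{'time': 33.2, 'tcp_pos': [0.5735, -0.0195, 0.0974], 'finger_gap': 0.0425, 'grip_force': 29.9769} q7 1.312 yaw -169.61 F_tool [-1.16 -1.24  1.96] T_world [-0.299 -0.702  0.065] eff7 0.005
MEAN Tz 0.048 eff 0.004 [0.065 0.032] [0.005 0.004]
```

Call:
jog_arm([
  [0.4,0,0,0,0],
  [0.4,0,0,0,0],
  [0.4,0,0,0,0],
  [0.4,0,0,0,0],
  [0.4,0,0,-10,0],
  [0.4,0,0,-25,0],
  [0.4,0,0,-25,0],
  [0.4,0,0,0,0],
])

```text
time: 34.05
tcp_pos: [0.575, -0.0193, 0.1609]
orientation: [-0.284, 3.124, -0.001]
wrist_force: [1.0, 0.5, -0.1]
finger_gap: 0.0655
grip_force: 0.0
```

Call:
jog_arm([
  [-1,4,-40,0,0],
  [-1,4,-42,0,0],
  [-1,4,-42,0,0],
  [-1,3,-30,0,0],
  [-1,1,-13,0,0],
  [-1,0,0,0,0],
  [-1,0,0,0,0],
  [-1,0,0,0,0],
])

```text
time: 34.85
tcp_pos: [0.588, -0.1848, 0.1576]
orientation: [-0.288, 3.128, 0.001]
wrist_force: [0.3, -0.9, -0.1]
finger_gap: 0.0054
grip_force: 0.0
```

```bash
python3 loc.py w3; python3 o.py
```

```text
{'time': 34.85, 'qpos': [0.8545, 0.5802, -0.8363, 1.6566, 0.4692, 1.1175, 1.6434], 'tcp_pos': [0.588, -0.1848, 0.1576], 'wrist_force': [0.3485, -0.8899, -0.084], 'wrist_torque': [0.0507, -0.1208, -0.0436]} [-0.983 -0.183 -0.   ] [-0.183  0.983  0.   ]
dial_axis 0.96 [260. 175. 611. 406.]
start_button_top 0.8 [300. 240. 329. 270.]
start_button_top 0.71 [264. 175. 608. 405.]
[553.5982276  278.34049367]
[316.05029312 250.65682027]
{'time': 35.0, 'tcp_pos': [0.588, -0.1857, 0.1575], 'finger_gap': 0.0005, 'grip_force': 0.0} q7 1.644 yaw -169.53 F_tool [-0.54  0.12 -0.89] T_world [ 0.071 -0.152  0.036] eff7 -0.018
MEAN Tz 0.028 eff -0.016 [0.036 0.019] [-0.018 -0.014]
```

View pics/w3.png

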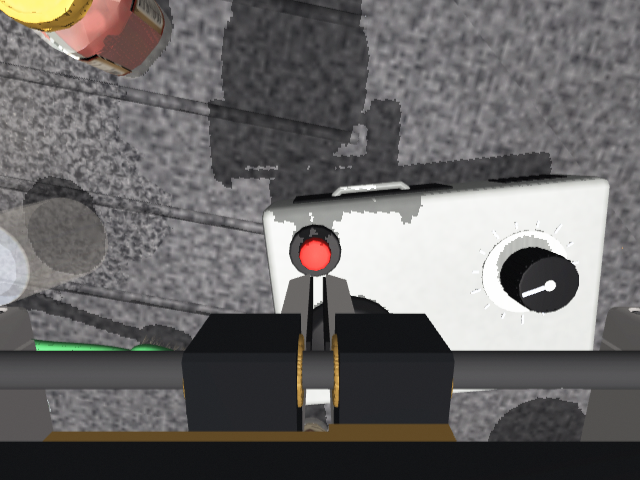

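Red button centre at (315,255) with the closed fingers just behind it. The dial's white line is untouched. I'll descend onto the button.

Call:
jog_arm([
  [-1,1.3,-1.6,10,0],
  [-1,0,0,15,0],
  [-1,0,0,15,0],
  [-1,0,0,4,0],
  [-1,0,0,0,0],
  [-1,0,0,0,0],
  [-1,0,0,0,0],
  [-1,0,0,0,0],
])

```text
time: 35.85
tcp_pos: [0.5871, -0.1887, 0.1138]
orientation: [-0.284, 3.128, -0.0]
wrist_force: [0.2, 0.4, 0.3]
finger_gap: 0.0008
grip_force: 0.0
```

Call:
jog_arm([
  [-1,0,0,1,0],
  [-1,0,0,1,0],
  [-1,0,0,1,0],
  [-1,0,0,1,0],
  [-1,0,0,1,0],
  [-1,0,0,0,0],
  [-1,0,0,0,0],
  [-1,0,0,0,0],
])

```text
time: 36.65
tcp_pos: [0.5869, -0.1887, 0.1084]
orientation: [-0.284, 3.129, 0.0]
wrist_force: [-0.1, 0.9, -0.0]
finger_gap: 0.0003
grip_force: 0.0
```

Call:
jog_arm([
  [-1,0,0,1,0],
  [-1,0,0,1,0],
  [-1,0,0,1,0],
  [-1,0,0,0,0],
  [-1,0,0,0,0],
  [-1,0,0,0,0],
  [-1,0,0,0,0],
  [-1,0,0,0,0],
])

```text
time: 37.45
tcp_pos: [0.5869, -0.1886, 0.1054]
orientation: [-0.284, 3.129, 0.0]
wrist_force: [0.4, -0.4, 0.2]
finger_gap: 0.0006
grip_force: 0.0
```

Call:
jog_arm([
  [-1,0,0,1,0],
  [-1,0,0,1,0],
  [-1,0,0,0,0],
  [-1,0,0,0,0],
  [-1,0,0,0,0],
  [-1,0,0,0,0],
  [-1,0,0,0,0],
  [-1,0,0,0,0],
])

```text
time: 38.25
tcp_pos: [0.5869, -0.1886, 0.1033]
orientation: [0.284, -3.129, -0.0]
wrist_force: [0.8, 0.1, -1.1]
finger_gap: 0.0005
grip_force: 0.0
```

Call:
jog_arm([
  [-1,0,0,1,0],
  [-1,0,0,1,0],
  [-1,0,0,1,0],
  [-1,0,0,0,0],
  [-1,0,0,0,0],
  [-1,0,0,0,0],
  [-1,0,0,0,0],
  [-1,0,0,0,0],
])

```text
time: 39.05
tcp_pos: [0.5869, -0.1887, 0.1004]
orientation: [0.284, -3.129, -0.0]
wrist_force: [-1.0, 0.1, 0.3]
finger_gap: 0.0006
grip_force: 0.0
```

Call:
jog_arm([
  [-1,0,0,1,0],
  [-1,0,0,1,0],
  [-1,0,0,0,0],
  [-1,0,0,0,0],
  [-1,0,0,0,0],
  [-1,0,0,0,0],
  [-1,0,0,0,0],
  [-1,0,0,0,0],
])

```text
time: 39.85
tcp_pos: [0.5869, -0.1886, 0.0983]
orientation: [0.284, -3.129, -0.0]
wrist_force: [-0.2, -0.2, -0.2]
finger_gap: 0.0004
grip_force: 0.0
```

Call:
jog_arm([
  [-1,0,0,1,0],
  [-1,0,0,1,0],
  [-1,0,0,0,0],
  [-1,0,0,0,0],
  [-1,0,0,0,0],
  [-1,0,0,0,0],
  [-1,0,0,0,0],
  [-1,0,0,0,0],
])

```text
time: 40.65
tcp_pos: [0.5869, -0.1886, 0.0964]
orientation: [0.284, -3.129, -0.0]
wrist_force: [-0.1, -0.4, 0.1]
finger_gap: 0.0005
grip_force: 0.0
```

```bash
python3 loc.py w4; python3 o.py
```

```text
{'time': 40.65, 'qpos': [0.8297, 0.6478, -0.7921, 1.7036, 0.5293, 1.0173, 1.6037], 'tcp_pos': [0.5869, -0.1886, 0.0964], 'wrist_force': [-0.0805, -0.3708, 0.1323], 'wrist_torque': [0.057, -0.1429, -0.0047]} [-0.984 -0.18   0.   ] [-0.18   0.984  0.   ]
start_button_top 0.65 [304. 263. 338. 280.]
[634.00007941 317.69962194]
[321.84701389 279.96112718]
{'time': 40.8, 'tcp_pos': [0.5869, -0.1886, 0.0963], 'finger_gap': 0.0006, 'grip_force': 0.0} q7 1.604 yaw -169.62 F_tool [-0.95  1.06 -0.38] T_world [ 0.07  -0.133  0.002] eff7 0.000
MEAN Tz 0.022 eff 0.000 [0.002 0.041] [ 0. -0.]
```

View pics/w4.png

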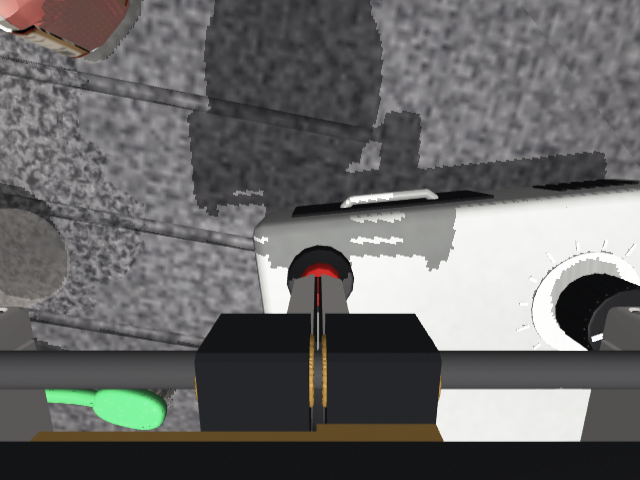

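Call:
jog_arm([
  [-1,0,0,1,0],
  [-1,0,0,1,0],
  [-1,0,0,0,0],
  [-1,0,0,0,0],
  [-1,0,0,0,0],
  [-1,0,0,0,0],
  [-1,0,0,0,0],
  [-1,0,0,0,0],
])

```text
time: 41.65
tcp_pos: [0.5869, -0.1886, 0.0943]
orientation: [0.284, -3.129, -0.0]
wrist_force: [0.1, 0.4, 0.5]
finger_gap: 0.0005
grip_force: 0.0
```

Call:
jog_arm([
  [-1,0,0,1,0],
  [-1,0,0,0,0],
  [-1,0,0,0,0],
  [-1,0,0,0,0],
  [-1,0,0,0,0],
  [-1,0,0,0,0],
  [-1,0,0,0,0],
  [-1,0,0,0,0],
])

```text
time: 42.45
tcp_pos: [0.5869, -0.1886, 0.0933]
orientation: [0.284, -3.129, -0.0]
wrist_force: [-0.2, 0.7, 0.1]
finger_gap: 0.0005
grip_force: 0.0
```

Call:
jog_arm([
  [-1,0,0,1,0],
  [-1,0,0,1,0],
  [-1,0,0,0,0],
  [-1,0,0,0,0],
  [-1,0,0,0,0],
  [-1,0,0,0,0],
  [-1,0,0,0,0],
  [-1,0,0,0,0],
])

```text
time: 43.25
tcp_pos: [0.5869, -0.1887, 0.0913]
orientation: [0.284, -3.129, -0.0]
wrist_force: [-0.6, 0.2, 0.9]
finger_gap: 0.0005
grip_force: 0.6
```

```bash
python3 o.py; python3 - <<'E'
from h import *
F=[]
for _ in range(6): imaging.read_camera("wrist"); F.append(monitor.observe()["wrist_force"])
print(np.mean(F,0))
E
```

```text
{'time': 43.25, 'tcp_pos': [0.5869, -0.1887, 0.0913], 'finger_gap': 0.0005, 'grip_force': 0.6466} q7 1.6 yaw -169.62 F_tool [ 0.56  0.28 -0.86] T_world [ 0.021 -0.18  -0.042] eff7 -0.000
MEAN Tz -0.025 eff 0.000 [-0.042 -0.008] [-0.  0.]
[ 0.4857147  -0.31796288  1.26693202]
```

Call:
jog_arm([
  [-1,0,0,1,0],
  [-1,0,0,1,0],
  [-1,0,0,1,0],
  [-1,0,0,1,0],
  [-1,0,0,0,0],
  [-1,0,0,0,0],
  [-1,0,0,0,0],
  [-1,0,0,0,0],
])

```text
time: 44.4
tcp_pos: [0.5869, -0.1887, 0.0874]
orientation: [-0.284, 3.129, 0.0]
wrist_force: [-0.1, -0.4, 3.5]
finger_gap: 0.0003
grip_force: 1.6
```

```bash
python3 - <<'E'
from h import *
F=[monitor.observe()["wrist_force"]]
for _ in range(3): imaging.read_camera("wrist"); F.append(monitor.observe()["wrist_force"])
print(np.mean(F,0),monitor.observe()["tcp_pos"])
E
```

```text
[ 0.19069395 -0.19945404  3.21141027] [ 0.58686842 -0.18865137  0.08734439]
```

Call:
jog_arm([
  [-1,0,0,1,0],
  [-1,0,0,0.8,0],
  [-1,0,0,0,0],
  [-1,0,0,0,0],
  [-1,0,0,0,0],
  [-1,0,0,0,0],
  [-1,0,0,0,0],
  [-1,0,0,0,0],
])

```text
time: 45.35
tcp_pos: [0.587, -0.1887, 0.0858]
orientation: [-0.284, 3.129, -0.0]
wrist_force: [-1.9, -0.7, 8.9]
finger_gap: 0.0003
grip_force: 4.6
```

```bash
python3 - <<'E'
from h import *
F=[monitor.observe()["wrist_force"]]
for _ in range(3): imaging.read_camera("wrist"); F.append(monitor.observe()["wrist_force"])
print(np.mean(F,0),monitor.observe()["tcp_pos"])
E
```

```text
[-1.76819191 -0.45381811  9.2495663 ] [ 0.58698778 -0.18864405  0.08585099]
```

The force rose smoothly to 3.2 N and then stiffened to 9 N, so the button is fully down. Lifting off and checking that it came back.

Call:
jog_arm([
  [-1,0,0,-2,0],
  [-1,0,0,-4,0],
  [-1,0,0,-8,0],
  [-1,0,0,-20,0],
  [-1,0,0,-25,0],
  [-1,0,0,-20,0],
  [-1,0,0,0,0],
  [-1,0,0,0,0],
])

```text
time: 46.3
tcp_pos: [0.5867, -0.1888, 0.1646]
orientation: [0.284, -3.129, 0.0]
wrist_force: [0.5, -0.6, -1.2]
finger_gap: 0.0005
grip_force: 0.0
```

```bash
python3 loc.py w5
```

```text
{'time': 46.3, 'qpos': [0.8633, 0.5725, -0.8397, 1.6503, 0.4626, 1.1294, 1.6523], 'tcp_pos': [0.5867, -0.1888, 0.1646], 'wrist_force': [0.5132, -0.6209, -1.2167], 'wrist_torque': [0.064, -0.1396, -0.0055]} [-0.984 -0.18   0.   ] [-0.18   0.984 -0.   ]
dial_axis 0.58 [265. 176. 606. 403.]
dial_axis 0.35 [  0. 200. 118. 304.]
start_button_top 0.57 [308. 238. 333. 272.]
[552.01469358 277.25264065]
[320.83349448 250.86641208]
```

View pics/w5.png

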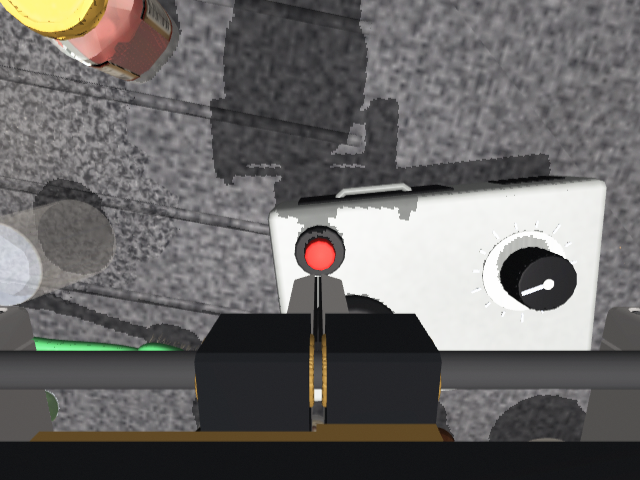

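The red button is back up at (320,255), the dial line is unchanged, and nothing is being touched. Handing in.

```bash
python3 -c "
from workcell import workorder
print(workorder.close_job())"
```

```text
the job is handed in; nothing more can be done
None
```

The job is handed in, with no verdict returned: I turned the dial clockwise to the zero stop (it peaked at about 0.4 N m), backed it off three clicks counted by feel, then pressed the start button fully down, and it came back up. I touched none of the mug, jar or glass.

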